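Lock the carving turntable with its pin

ROBOT

A 7-joint arm with a two-finger parallel gripper is mounted at the origin on the work surface. World frame = base frame: x ahead of the robot, y to its left, z up, the work surface at z = 0. Lengths are in mm, angles in rad, forces in N, time in s.
With the tool pointing down it reaches from about 400 to 875 mm from the base axis. Payload 19.3 kg.
Tool frame: the origin (TCP) lies midway between the tips of the shut fingers; the grasp point (between the pads) lies 19 mm behind it; z points along the fingers, y is the line along which they close (so a half turn about z gives the same grasp; the last joint's range is limited). The gripper opens to 85 mm and grips with 20 to 120 N. Pads are 22 mm wide; open, the fingers measure 114 mm over their backs; the gripper's body (76 mm by 85 mm) begins 54 mm behind the grasp point. The pads swing forward as they close: fully open they stand 13 mm farther back than shut.
Start: joints at [-1.366, 0.521, -0.036, 1.599, 0.021, 1.021, -0.113], TCP at [169.616, 601.536, 231.291] pointing down, gripper open.
Joint ranges: [-2.91, 2.91], [-0.3, 2.13], [-1.5, 1.42], [0.17, 2.43], [-1.26, 4.41], [0.16, 1.93], [-2.52, 2.52]. Speed limits (rad/s): [1.89, 1.89, 2.39, 2.39, 3.01, 3.01, 3.01].

INTERFACE

Orientations are given as a rotation vector (axis times angle).
In Python, from cell import arm, grab_frame, get_calibration, workorder gives the robot as it stands.
- The arm moves only by the shell command python3 -m handwheel 'ROWS' [FORCE]. ROWS is JSON, one flat list of numbers, 5 for each row, row after row: the opening, from 0 (shut) to 1 (fully open), then the shift along the world's x, y, z in m, then the turn about the world's z in degrees. A call has 1 to 20 rows; each row is the pose to reach, as a shift and turn from the pose commanded when the call began; what a row does not reach only later rows make up. A row lasts 1/10 s, in which the tool goes at most 50 mm and 8.59 degrees, less where a joint would pass 70% of its speed; a pose out of reach is approached as far as the arm can. A call with a gripper value outside its range is refused whole. The fingers move at their own pace and stop on an object; FORCE is the grip in N (left out, the last holds). Time passes only in rows, so rows that repeat a pose let the fingers close. It gives the time, the measured TCP pose, the force, the opening and the grip force at its end, in the units of the state.
- arm.state(): the state, without advancing time (a new reading comes with each control period).
- grab_frame(name): name is "scene" or "side" or "wrist"; returns the picture (384x512x3 uint8, blue, green, red); there is no depth.
- get_calibration(name): a dict with "K" (3x3 intrinsics, pixels), "distortion" ([k1, k2, p1, p2, k3] as OpenCV has them; the pictures are not rectified), "rvec" (rotation vector, rad) and "tvec" (3), from world to camera coordinates, as OpenCV has them; the wrist camera has in their place "mount" (4x4, takes a point from camera to tool coordinates, whose origin is the TCP and whose axes are the flange's). Camera axes: x right, y down, z forward; pixel columns grow to the right and rows downward; lengths in mm; the calibration is good to about 2 mm. A picture is of the moment at which its call begins: read the wrist's pose just before it. get_calibration takes no time and is no camera call.
- workorder.sign_off(): hands the job in; it is judged then, once.
The state is a dict: "time": time; "joint_pos": joint angles; "joint_vel": joint speeds; "joint_efforts": joint torques, N m; "position": TCP position; "eef_rot": TCP orientation; "contact_force": force on the tool from outside, world axes, zero at the start; "wrist_torque": the same for the moment, N m; "opening": finger opening in mm; "grip_force": force on a finger pad.
Only numpy, scipy, OpenCV 4.12 (cv2) and the standard library are available. Lean on these libraries where they do the work, as an engineer would, in place of code of your own. Each camera call takes 0.05 s, during which the arm holds its last target. There are 200 camera calls.

TASK

The melon on the carving turntable has to be held still for carving. Turn the turntable by pushing its upright lug round until the hole in the lug lines up with the holes in the lock bracket, then push the lock pin through all of them until its head is fully home against the bracket, and let go. Do not knock over the spray bottle.

Things in the scene. Friction and masses are not known exactly. Their poses are not given: they have to be found in the camera images.
- stand: Fixed foot of the carving turntable, 230 mm across; origin on the table, on the turning axis, z up. On its own -y side stands the lock bracket: two upright steel cheeks 36 mm wide (x), 10 mm thick (y), 108 mm high; the inner one from y = -148 to -158 mm, the outer from -185 to -195 mm.
- bracket_hole (a point): Centre of the hole in the inner cheek, 78 mm above the table, at x = 0, y = -153 mm of the stand. Both cheeks have such an 11.6 mm hole, in line along the stand's y. Axes as the stand's.
- turntable (a joint): Turntable angle, rad, growing anticlockwise seen from above; 0: lug hole in line with the bracket. Starts at 0.3 to 0.9 (push the lug clockwise). Turns to 2.6 either way, no stop or detent at 0, stays where left; friction about 1.5 N at the lug. Aluminium disc 280 mm across, top 48 mm above the table; the melon fixed on it is 120 mm across, top 163 mm above the table.
- lug_hole (a point): Centre of the lug's 16 mm radial hole, 78 mm above the table, 129 mm from the turning axis. The lug is an upright steel plate on the disc's rim, 44 mm wide along the rim, 14 mm thick (122 to 136 mm from the axis), top 108 mm above the table. Own axes: the stand's turned by the joint angle; -y points outward.
- pin: Loose steel lock pin lying in both cheeks, head sagging about 2 mm, drawn back 36 to 43 mm. Axis along its own y, nose to +y, towards the turntable. Origin on the axis where the shank meets the head. Head: 26 mm across, 14 mm thick (y = -14 mm to 0), outer face domed. Shank: 10 mm across, 90 mm long. 90 g, polished, slides easily. Fully home: origin at y = -195 mm of the stand.
- pin_nose (a point): End of the pin's nose, on its axis, 90 mm from the head. The last 12 mm taper from 10 to 3 mm, so the pin draws the lug into line when that is up to about 6 mm off. Axes as the pin's.
- spray_bottle: Plastic spray bottle, 72 mm across and 180 mm high, standing on the table to the right of the bracket; origin at the centre of its underside.
There are look-alikes about, which are no part of the job. Leave any blue or red look-alike of the pin alone.

How it is judged:
By the outcome, as a careful person would: the job done as asked, in the order asked, and still so for the second after the job is handed in, with the robot touching nothing.
It also fails if it takes over 48 s, if anything falls off the work surface, if the arm or the gripper's body presses on something with over 40 N, if the wrist force passes 120 N, or if a joint passes its speed limit or range.

## Working session

There is one attempt and no reset: what is moved stays moved. The work goes in short steps, Python scripts to look and compute and a shell command to move; the robot and the scene stay as the last step left them, time stands still between calls to the robot, and variables do not carry over. Pictures are saved under pics/ and viewed, at most 10 in all, crops included, and the job is handed in when it is done.

```bash
ls; mkdir -p pics
python3 - <<'E'
from cell import *
import cv2
s=arm.state();print(s['time'],s['position'],s['eef_rot'],s['opening'])
for n in("scene","side"):
    cv2.imwrite(f"pics/{n}0.png",cv2.resize(grab_frame(n),(800,600),interpolation=cv2.INTER_CUBIC))
    c=get_calibration(n);print(n,c)
print(get_calibration("wrist"))
E
```

```text
pics
0.0 [169.52966046 601.22769501 230.71584067] [-4.30268332e-01 -3.11189346e+00  1.79044208e-03] 85.34167716595807
scene {'K': array([[497.08597311,   0.        , 253.22034907],
       [  0.        , 497.08597311, 190.90566522],
       [  0.        ,   0.        ,   1.        ]]), 'distortion': array([-0.06618046,  0.        ,  0.        ,  0.        ,  0.        ]), 'rvec': array([ 0.91469037,  2.38729744, -1.15871823]), 'tvec': array([ 546.690617  , -106.93136828, 1428.15358234])}
side {'K': array([[466.31468817,   0.        , 259.73607793],
       [  0.        , 466.31468817, 193.80161985],
       [  0.        ,   0.        ,   1.        ]]), 'distortion': array([-0.09211395,  0.        ,  0.        ,  0.        ,  0.        ]), 'rvec': array([ 2.30191203, -0.43725701,  0.20239173]), 'tvec': array([-625.46427436,  106.47996755,  952.5149777 ])}
{'K': array([[310.98432922,   0.        , 252.7028676 ],
       [  0.        , 310.98432922, 192.1615827 ],
       [  0.        ,   0.        ,   1.        ]]), 'distortion': array([-0.03612609,  0.        ,  0.        ,  0.        ,  0.        ]), 'mount': array([[-1.60849291e-03, -9.63444462e-01, -2.67903306e-01,
         6.83048835e+01],
       [ 9.99998475e-01, -1.73184579e-03,  2.24136021e-04,
         1.98148563e-01],
       [-6.79909822e-04, -2.67902537e-01,  9.63445779e-01,
        -1.41560047e+02],
       [ 0.00000000e+00,  0.00000000e+00,  0.00000000e+00,
         1.00000000e+00]])}
```

View pics/scene0.png

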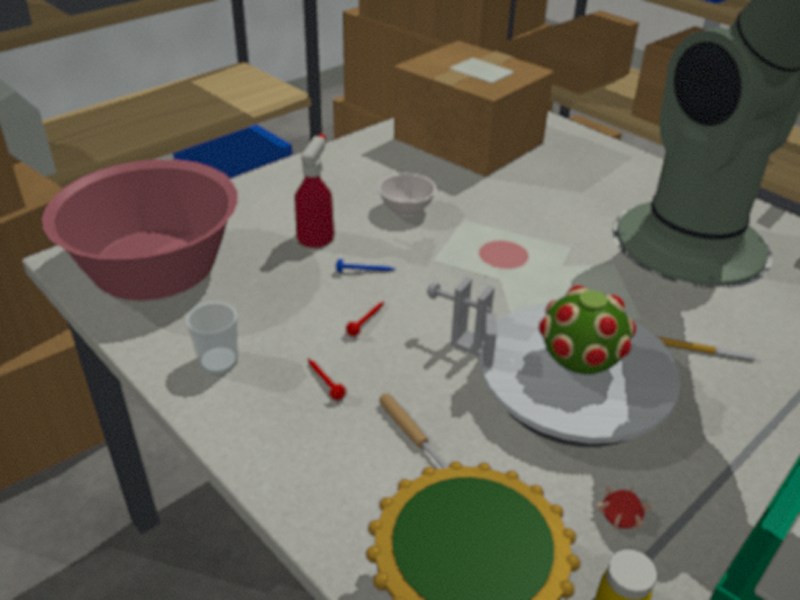

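View pics/side0.png

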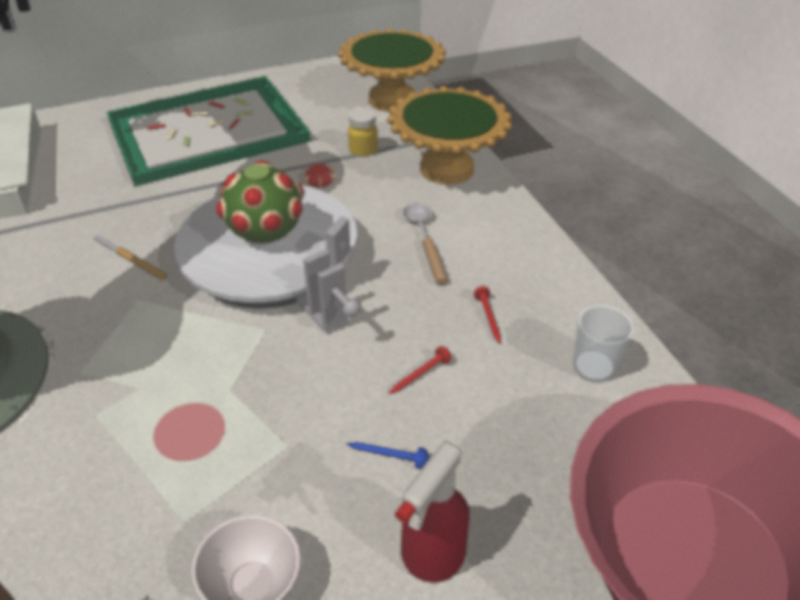

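Run:
```python
import cv2,numpy as np
from cell import *
a=grab_frame("scene")[165:290,262:442]; b=grab_frame("side")[95:225,105:265]
a=cv2.resize(a,None,fx=4.4,fy=4.4,interpolation=cv2.INTER_CUBIC);b=cv2.resize(b,None,fx=4.5,fy=4.5,interpolation=cv2.INTER_CUBIC)
cv2.imwrite("pics/s1.png",a);cv2.imwrite("pics/d1.png",b);print(a.shape,b.shape)
```

```text
(550, 792, 3) (585, 720, 3)
```

View pics/s1.png

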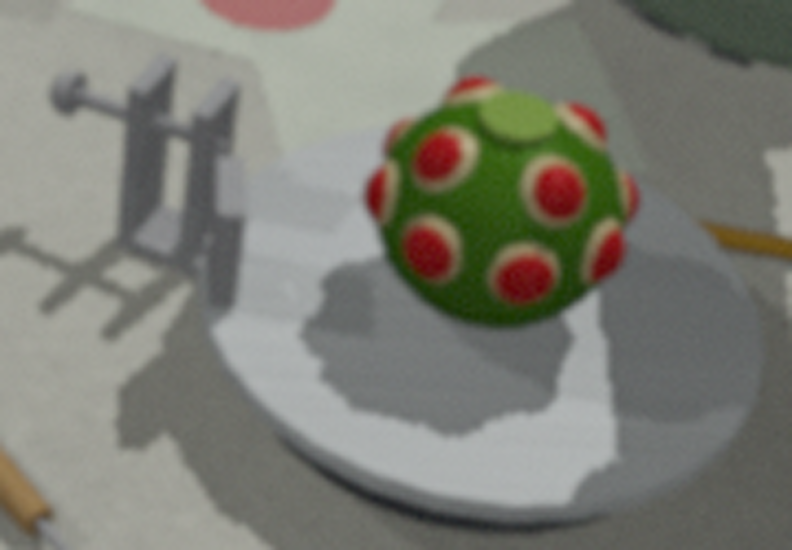

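View pics/d1.png

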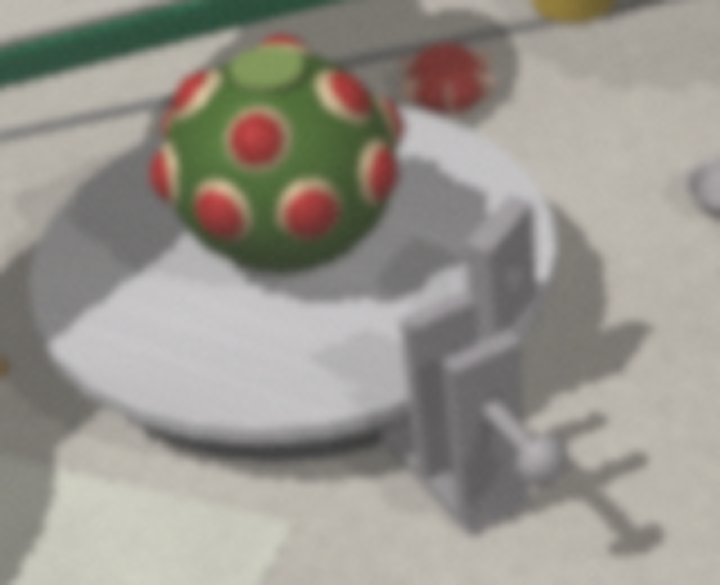

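```bash
cat > fit.py <<'E'
import cv2,numpy as np
from scipy.optimize import least_squares
from cell import *
C={n:get_calibration(n) for n in("scene","side")}
def proj(n,P):
    c=C[n];return cv2.projectPoints(np.array(P,float).reshape(-1,1,3),c['rvec'],c['tvec'],c['K'],c['distortion'])[0].reshape(-1,2)
def s2w(p,q):
    c,s=np.cos(p[2]),np.sin(p[2]);return np.array([p[0]+c*q[0]-s*q[1],p[1]+s*q[0]+c*q[1],q[2]])
def lug(a,r=129,z=108): return (r*np.sin(a),-r*np.cos(a),z)
S=lambda u,v:(u/4.4+262,v/4.4+165)
D=lambda u,v:(u/4.5+105,v/4.5+95)
E
python3 - <<'E'
from fit import *
obs=[('scene',S(155,77),lambda p:(0,-190,108)),('scene',S(217,99),lambda p:(0,-153,108)),
('side',D(440,311),lambda p:(0,-153,108)),('side',D(485,351),lambda p:(0,-190,108)),
('side',D(502,225),lambda p:lug(p[3])),('scene',S(518,117),lambda p:(0,0,162)),('side',D(268,66),lambda p:(0,0,162)),
('scene',S(70,95),lambda p:(0,-195-p[4]-7,77)),('side',D(540,455),lambda p:(0,-195-p[4]-7,77))]
f=lambda p:np.concatenate([proj(n,s2w(p,q(p)))[0]-uv for n,uv,q in obs])
best=min((least_squares(f,[500,100,y,.6,40],x_scale=[100,100,1,1,10]) for y in np.arange(-3,3.1,1)),key=lambda r:r.cost)
p=best.x;print(p.round(3),best.fun.round(1))
np.save('p.npy',p)
for k,q in dict(bh=(0,-153,78),outer=(0,-195,78),head=(0,-195-p[4]-14,78),lugc=lug(p[3],129,78),lug0=lug(0)).items():print(k,s2w(p,q).round(1))
E
```

```text
[4.79361e+02 9.24360e+01 2.66000e-01 4.66000e-01 3.40760e+01] [-1.4 -0.7 -1.  -0.2 -0.4 -1.2 -1.  -0.8 -1.  -0.9 -0.8 -0.1 -0.1 -0.7
 -0.3 -0.8 -0.1 -0.7]
bh [519.5 -55.2  78. ]
outer [530.6 -95.7  78. ]
head [ 543.2 -142.1   78. ]
lugc [565.6  -3.5  78. ]
lug0 [513.2 -32.  108. ]
```

```bash
python3 -m handwheel '[0.62,0.395,-0.605,0,-32, 0.62,0.395,-0.605,0,-32, 0.62,0.395,-0.605,0,-32, 0.62,0.395,-0.605,0,-32, 0.62,0.395,-0.605,0,-32, 0.62,0.395,-0.605,0,-32, 0.62,0.395,-0.605,0,-32, 0.62,0.395,-0.605,0,-32, 0.62,0.395,-0.605,0,-32, 0.62,0.395,-0.605,0,-32, 0.62,0.395,-0.605,0,-32, 0.62,0.395,-0.605,0,-32, 0.62,0.395,-0.605,0,-32, 0.62,0.395,-0.605,0,-32, 0.62,0.395,-0.605,0,-32, 0.62,0.395,-0.605,0,-32, 0.62,0.395,-0.605,0,-32, 0.62,0.395,-0.605,0,-32, 0.62,0.395,-0.605,0,-32, 0.62,0.395,-0.605,0,-32]'
cat >> fit.py <<'E'
def wproj(s,P):
    """world -> wrist pixel"""
    c=get_calibration("wrist");T=np.eye(4);T[:3,:3]=cv2.Rodrigues(np.array(s['eef_rot']))[0];T[:3,3]=s['position']
    M=np.linalg.inv(T@c['mount']);P=np.array(P,float).reshape(-1,1,3)
    return cv2.projectPoints(P,cv2.Rodrigues(M[:3,:3])[0],M[:3,3],c['K'],c['distortion'])[0].reshape(-1,2)
E
python3 - <<'E'
from fit import *;import json
s=arm.state();im=grab_frame("wrist")
json.dump({k:list(s[k]) for k in('position','eef_rot')},open('w1.json','w'))
print(s['time'],s['position'],s['eef_rot'],s['opening'],s['contact_force'])
p=np.load('p.npy');
print((wproj(s,[s2w(p,q) for q in [(0,-153,108),(0,-190,108),lug(p[3])]])*1.5625).round())
cv2.imwrite("pics/w1.png",cv2.resize(im,(800,600),interpolation=cv2.INTER_CUBIC))
E
```

```text
time: 2.2
position: [564.4, -2.7, 231.4]
eef_rot: [1.27, 2.874, 0.0]
contact_force: [0.1, -0.0, -0.7]
opening: 52.9
grip_force: 0.0
2.2 [564.44625655  -2.65992257 231.44549764] [1.26969605e+00 2.87354786e+00 4.63017046e-04] 52.902960133023285 [ 0.147455   -0.02724579 -0.70369049]
[[274. 306.]
 [250. 360.]
 [395. 294.]]
```

View pics/w1.png

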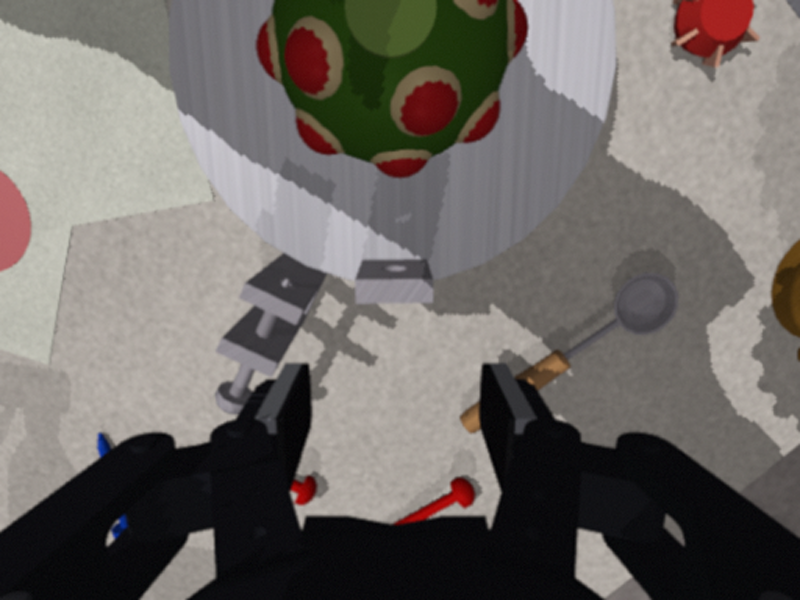

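```bash
python3 -m handwheel '[0.62,-0.004,0.006,-0.04,0, 0.62,-0.004,0.006,-0.08,0, 0.62,-0.004,0.006,-0.1,0, 0.62,-0.004,0.006,-0.115,0, 0.62,-0.004,0.006,-0.13,0, 0.62,-0.004,0.006,-0.14,0, 0.62,-0.004,0.006,-0.15,0, 0.62,-0.004,0.006,-0.15,0]'
python3 - <<'E'
from fit import *
p=np.load('p.npy')
base=s2w(p,lug(p[3],121,80))
for k in np.linspace(p[3],-.04,11)[1:]:
    d=s2w(p,lug(k,121,80))-base;print(round(k,3),(d[:2]/1000).round(4),np.degrees(k-p[3]).round(1))
E
```

```text
time: 3.05
position: [560.2, 2.6, 80.4]
eef_rot: [-1.271, -2.872, 0.001]
contact_force: [-0.1, -0.9, 0.1]
opening: 52.8
grip_force: 0.0
0.416 [-0.0047 -0.004 ] -2.9
0.365 [-0.0095 -0.0077] -5.8
0.314 [-0.0145 -0.0112] -8.7
0.264 [-0.0198 -0.0144] -11.6
0.213 [-0.0251 -0.0174] -14.5
0.163 [-0.0306 -0.0201] -17.4
0.112 [-0.0363 -0.0225] -20.3
0.061 [-0.042  -0.0246] -23.2
0.011 [-0.0479 -0.0264] -26.1
-0.04 [-0.0538 -0.0279] -29.0
```

```bash
python3 -m handwheel '[0.62,-0.0047,-0.004,0,-2.9, 0.62,-0.0095,-0.0077,0,-5.8, 0.62,-0.0145,-0.0112,0,-8.7, 0.62,-0.0198,-0.0144,0,-11.6, 0.62,-0.0251,-0.0174,0,-14.5, 0.62,-0.0306,-0.0201,0,-17.4, 0.62,-0.0363,-0.0225,0,-20.3, 0.62,-0.042,-0.0246,0,-23.2, 0.62,-0.045,-0.0255,0,-24.7, 0.62,-0.0479,-0.0264,0,-26.1, 0.62,-0.05,-0.027,0,-27.1, 0.62,-0.052,-0.0275,0,-28.1, 0.62,-0.0534,-0.0278,0,-28.8, 0.62,-0.0534,-0.0278,0,-28.8, 0.62,-0.0534,-0.0278,0,-28.8]'
python3 - <<'E'
from fit import *
s=arm.state();im=grab_frame("wrist")
p=np.load('p.npy');print(s['position'],s['opening'],s['contact_force'])
q=s2w((0,0,-p[2]),np.array([*(s['position'][:2]-p[:2]),0]));print("tcp in stand",q)
u=wproj(s,[s2w(p,x) for x in [(0,-153,108),(0,-190,108),lug(0),lug(0,136),(0,-148,108)]]);print(((u-[170,130])*4).round())
cv2.imwrite("pics/w2.png",cv2.resize(im[130:270,170:350],None,fx=4,fy=4,interpolation=cv2.INTER_CUBIC))
E
```

```text
time: 4.55
position: [507.0, -25.2, 81.2]
eef_rot: [-1.945, -2.466, 0.001]
contact_force: [0.3, -0.2, -0.8]
opening: 53.0
grip_force: 0.0
[506.95146863 -25.18892499  81.1640842 ] 52.987365588560884 [ 0.32977576 -0.23242266 -0.79945462]
tcp in stand [  -4.26630886 -120.74201638    0.        ]
[[ 382.  841.]
 [ 388. 1093.]
 [ 377.  655.]
 [ 379.  711.]
 [ 381.  804.]]
```

View pics/w2.png

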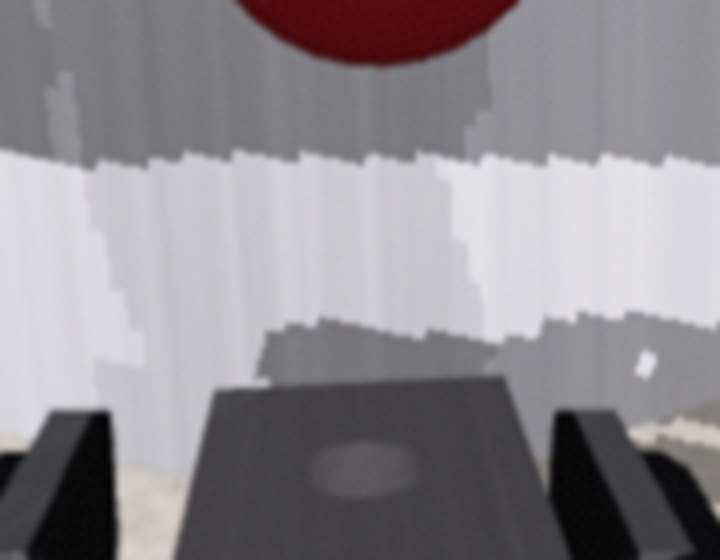

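```bash
python3 -m handwheel '[0.62,0.002,0.0005,0,0, 0.62,0.002,0.0005,0.04,0, 0.62,0.002,0.0005,0.08,0, 0.62,0.002,0.0005,0.12,1.4, 0.62,0.002,0.0005,0.12,1.4]'
python3 - <<'E'
from fit import *
f=lambda v:np.r_[proj('scene',[v[0],v[1],0])[0]-np.array([315,238])/1.5625,proj('side',[v[0],v[1],0])[0]-np.array([433,565])/1.5625]
r=least_squares(f,[500,-300]);print('bottle',r.x,r.fun)
s=arm.state();im=grab_frame("wrist");p=np.load('p.npy');print(s['position'])
print((wproj(s,[s2w(p,q) for q in [(0,-153,108),(0,-190,108),lug(0)]])*1.5625).round())
cv2.imwrite("pics/w3.png",cv2.resize(im,(800,600),interpolation=cv2.INTER_CUBIC))
for y in(-275,-240,-222,-215):print(y,s2w(p,(0,y,0)).round(1))
E
```

```text
time: 5.1
position: [511.3, -25.0, 205.6]
eef_rot: [1.912, 2.487, 0.007]
contact_force: [0.0, -0.0, 0.2]
opening: 52.7
grip_force: 0.0
bottle [ 515.659894   -471.62081303] [-1.50100574 -2.26683744 -0.61303909 -0.99104931]
[511.29669063 -24.9691849  205.59360352]
[[395. 361.]
 [395. 423.]
 [394. 317.]]
-275 [ 551.6 -172.9    0. ]
-240 [ 542.4 -139.1    0. ]
-222 [ 537.7 -121.8    0. ]
-215 [ 535.8 -115.     0. ]
```

View pics/w3.png

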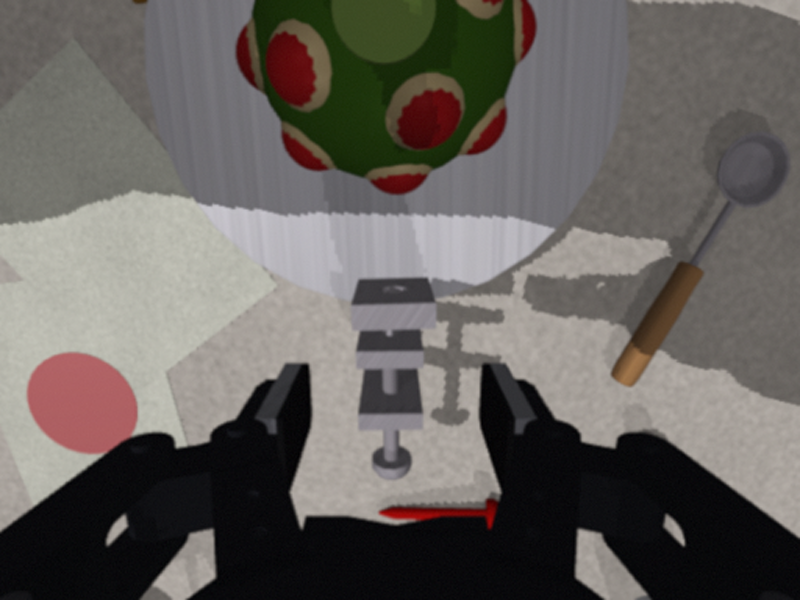

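```bash
python3 -m handwheel '[0,0.0395,-0.149,0,0.4, 0,0.0395,-0.149,0,0.4, 0,0.0395,-0.149,0,0.4, 0,0.0395,-0.149,0,0.4, 0,0.0395,-0.149,-0.04,0.4, 0,0.0395,-0.149,-0.08,0.4, 0,0.0395,-0.149,-0.11,0.4, 0,0.0395,-0.149,-0.125,0.4, 0,0.0395,-0.149,-0.14,0.4, 0,0.0395,-0.149,-0.142,0.4, 0,0.0395,-0.149,-0.142,0.4]'
python3 - <<'E'
from fit import *
s=arm.state();p=np.load('p.npy');print(s2w((0,0,-p[2]),np.array([*(s['position'][:2]-p[:2]),0])))
R=cv2.Rodrigues(np.array(s['eef_rot']))[0];print(np.degrees(np.arctan2(R[1,0],R[0,0])),np.degrees(p[2])+90)
a=cv2.resize(grab_frame("side")[120:250,150:310],None,fx=3,fy=3,interpolation=cv2.INTER_CUBIC)
b=cv2.resize(grab_frame("scene")[120:250,240:360],None,fx=3,fy=3,interpolation=cv2.INTER_CUBIC)
cv2.imwrite("pics/c4.png",np.hstack([a,b[:390]]));print(a.shape,b.shape)
E
```

```text
time: 6.25
position: [548.9, -173.9, 59.7]
eef_rot: [1.907, 2.496, 0.0]
contact_force: [-0.1, -0.5, -0.6]
opening: -0.3
grip_force: 0.0
[  -2.78210428 -275.21439747    0.        ]
105.24965666663378 105.22447115681577
(390, 480, 3) (390, 360, 3)
```

View pics/c4.png

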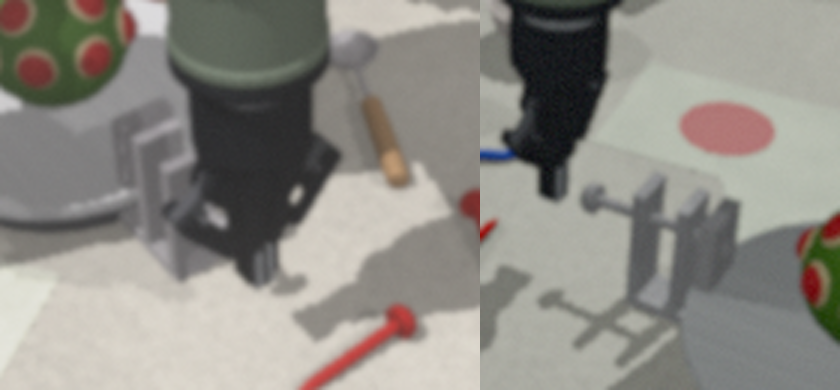

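```bash
python3 -m handwheel '[0,-0.0003,0.0048,0.002,0, 0,-0.0016,0.0097,0.002,0, 0,-0.003,0.0145,0.002,0, 0,-0.0043,0.0193,0.002,0, 0,-0.0056,0.0241,0.002,0, 0,-0.0069,0.029,0.002,0, 0,-0.0082,0.0338,0.002,0, 0,-0.0095,0.0386,0.002,0, 0,-0.0108,0.0434,0.002,0, 0,-0.0108,0.0434,0.002,0]'
python3 -m handwheel '[0,-0.0005,0.0019,0,0, 0,-0.001,0.0038,0,0, 0,-0.001,0.0038,0,0]'
python3 -m handwheel '[0,-0.0005,0.0019,0,0, 0,-0.0005,0.0019,0,0]'
python3 -m handwheel '[0,-0.0005,0.0019,0,0, 0,-0.0005,0.0019,0,0]'
```

```text
time: 7.35
position: [537.7, -129.5, 61.2]
eef_rot: [-1.906, -2.497, -0.0]
contact_force: [0.2, 0.1, 0.4]
opening: 0.3
grip_force: 0.0
time: 7.65
position: [536.9, -126.4, 61.3]
eef_rot: [-1.907, -2.497, 0.0]
contact_force: [-0.7, 1.1, -0.6]
opening: -0.0
grip_force: 0.0
time: 7.85
position: [536.4, -124.5, 61.3]
eef_rot: [-1.907, -2.497, 0.0]
contact_force: [0.3, 0.9, 0.5]
opening: 0.4
grip_force: 0.0
time: 8.05
position: [535.9, -122.5, 61.3]
eef_rot: [-1.907, -2.497, -0.0]
contact_force: [0.1, 0.2, 0.1]
opening: 0.3
grip_force: 0.0
```

```bash
for i in 1; do python3 -m handwheel '[0,-0.0005,0.0019,0,0, 0,-0.0005,0.0019,0,0]' | grep -E 'pos|force: \['; python3 -m handwheel '[0,-0.0005,0.0019,0,0, 0,-0.0005,0.0019,0,0]'| grep -E 'pos|force: \['; done
python3 - <<'E'
from fit import *
a=cv2.resize(grab_frame("side")[120:250,150:310],None,fx=3,fy=3,interpolation=cv2.INTER_CUBIC)
b=cv2.resize(grab_frame("scene")[120:250,240:360],None,fx=3,fy=3,interpolation=cv2.INTER_CUBIC)
cv2.imwrite("pics/c5.png",np.hstack([a,b]))
E
```

```text
position: [535.4, -120.9, 61.3]
contact_force: [0.9, -0.1, -0.1]
position: [535.4, -120.6, 61.5]
contact_force: [2.9, -11.5, -3.3]
```

View pics/c5.png

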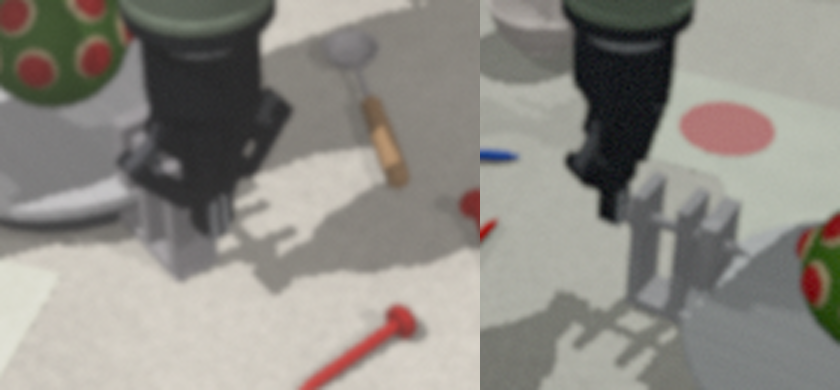

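```bash
python3 -m handwheel '[0,-0.0003,0.001,0,0, 0,-0.0003,0.001,0,0, 0,-0.0003,0.001,0,0]' | grep -E 'pos|force: \['; python3 -m handwheel '[0,0.003,-0.01,0,0, 0,0.01,-0.04,0,0, 0,0.013,-0.05,0.05,0, 0,0.013,-0.05,0.1,0, 0,0.013,-0.05,0.14,0, 0,0.013,-0.05,0.14,0, 0,0.013,-0.05,0.14,0]'
python3 - <<'E'
from fit import *
s=arm.state();p=np.load('p.npy')
a=cv2.resize(grab_frame("wrist")[100:340,170:350],None,fx=2.2,fy=2.2,interpolation=cv2.INTER_CUBIC)
b=cv2.resize(grab_frame("scene")[150:250,260:360],None,fx=4,fy=4,interpolation=cv2.INTER_CUBIC)
c=np.zeros((a.shape[0],a.shape[1]+b.shape[1],3),np.uint8);c[:,:a.shape[1]]=a;c[:b.shape[0],a.shape[1]:]=b
cv2.imwrite("pics/c6.png",c);print(c.shape)
E
```

```text
position: [535.3, -120.6, 61.5]
contact_force: [4.8, -15.3, -4.7]
time: 9.55
position: [547.9, -167.9, 202.0]
eef_rot: [1.906, 2.496, 0.002]
contact_force: [0.0, -0.1, -1.3]
opening: -0.2
grip_force: 0.0
(528, 796, 3)
```

View pics/c6.png

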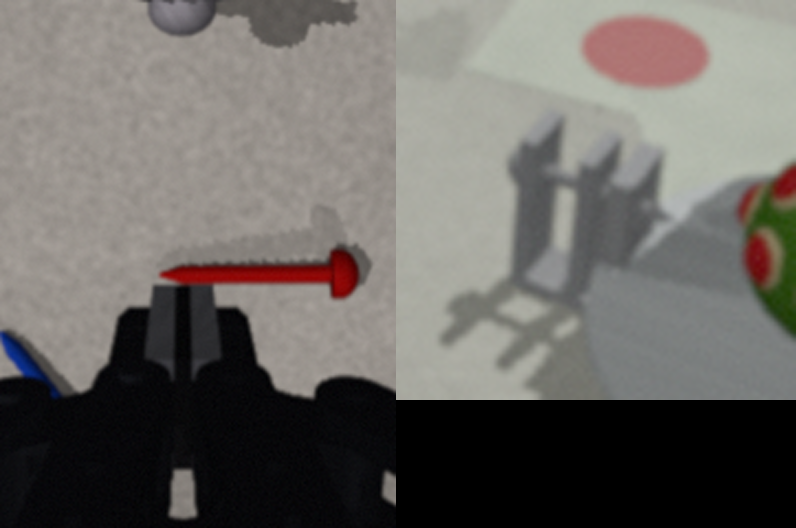

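The head sits flush on the outer cheek (518,165) and the nose sticks out past the lug (665,215). The gripper is clear of everything.

```bash
python3 -c "
from cell import workorder
print(workorder.sign_off())"
```

```text
the job is handed in; nothing more can be done
None
```

The job is handed in: I turned the lug into line and pushed the lock pin through both cheeks and the lug, its head home against the bracket; the arm is clear and never went near the spray bottle.

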